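# Spacer rings on a slanted sharpening arbor

### The job

Get the graver-sharpening head ready: thread the three aluminium spacer rings one at a time onto its slanted arbor in order of size, the biggest first against the shoulder, then the middle one, then the smallest. Each must be pushed fully home, flat against what is below it, before the next goes on, and all are let go at the end. Leave the other tools on the bench where they are.

Things in the scene. Friction and masses are not known exactly. Their poses are not given: they have to be found in the camera images.
- arbor: bare steel arbor of the sharpening head: a smooth post 22 mm in diameter, 77 mm long, the last 11 mm tapering to 12 mm. Leans 30 degrees from vertical, roughly towards the robot. Origin: on its axis, on the face of the 72 mm wide steel shoulder from which it rises (the first ring rests there). z: along the arbor to its free tip; y: level, square to the lean. Shoulder 135 mm, tip 202 mm above the bench
- head: grey and black sharpening head, fixed to the bench: foot 150 x 140 x 16 mm, on it a slanted black motor 90 mm across that carries the shoulder and arbor. Origin: centre of the foot's underside; the arbor leans to its -x
- large_center (a point): centre (on the bore axis, half-way up) of the biggest plain aluminium spacer ring: outer diameter 68 mm, 30 mm thick, with a 27 mm straight bore right through; about 250 g; z along its bore. At the start it lies flat on the bench (z = 15 mm). Both faces are alike, either may be up. Home: against the shoulder, its centre 15 mm along the arbor from the shoulder
- medium_center (a point): centre (on the bore axis, half-way up) of the middle-sized plain aluminium spacer ring: outer diameter 60 mm, 22 mm thick, with a 27 mm straight bore right through; about 135 g; z along its bore. At the start it lies flat on the bench (z = 11 mm). Both faces are alike, either may be up. Home: on the biggest ring, its centre 41 mm along the arbor from the shoulder
- small_center (a point): centre (on the bore axis, half-way up) of the smallest plain aluminium spacer ring: outer diameter 52 mm, 16 mm thick, with a 27 mm straight bore right through; about 67 g; z along its bore. At the start it lies flat on the bench (z = 8 mm). Both faces are alike, either may be up. Home: on the middle ring, its centre 60 mm along the arbor from the shoulder; the arbor then stands 9 mm proud
- wax_tin: a squat round wooden tin with a steel lid, 68 mm across, 55 mm high; origin at the centre of its underside. A bystander, to be left alone
- bench_pin: a flat pale wooden carving block 70 x 110 x 36 mm high; origin at the centre of its underside. A bystander, to be left alone
- graver: a graver with a wooden handle and steel blade, 170 mm long, lying flat. A bystander, to be left alone
- bur_holder: a white round holder 80 mm across with thin steel burs standing in it, 90 mm high; origin at the centre of its underside. A bystander, to be left alone
There are look-alikes about, which are no part of the job. What is shaped like the part that bears large_center but turquoise is not meant.

How it is judged:
By the outcome, as a careful person would: the job done as asked, in the order asked, and still so for the second after the job is handed in, with the robot touching nothing.
It also fails if it takes over 72 s, if anything falls off the work surface, if the arm or the gripper's body presses on something with over 40 N, if the wrist force passes 120 N, or if a joint passes its speed limit or range.

### The arm

A 6-joint arm with a two-finger parallel gripper is mounted at the origin on the work surface. World frame = base frame: x ahead of the robot, y to its left, z up, the work surface at z = 0. Lengths are in m, angles in degrees, forces in N, time in s.
With the tool pointing down it reaches from about 0.4 to 0.825 m from the base axis. Payload 7 kg.
Tool frame: the origin (TCP) lies at the very end of the fingers, on their centre line; the grasp point (between the pads) lies 19 mm behind it; z points along the fingers, y is the line along which they close (so a half turn about z gives the same grasp; the last joint's range is limited). The gripper opens to 88 mm and grips with 3 to 60 N. Pads are 19 mm wide; open, the fingers measure 130 mm over their backs; the gripper's body (78 mm by 193 mm) begins 47 mm behind the grasp point.
Start: joints at [-56.259, 20.546, 0.682, 0, -70.136, -16.507], TCP at [0.2, -0.645, 0.227] pointing down, gripper open.
Joint ranges: [-176.03, 176.03], [-82.01, 121.73], [-58.28, 71.71], [-173.87, 95.51], [-174.79, -0.11], [-173.66, 173.66]. Speed limits (degrees/s): [136.94, 136.94, 172.46, 180, 180, 180].

### API

Orientations are given as [roll, pitch, yaw] about the fixed x, y, z axes, in that order (R = Rz(yaw) Ry(pitch) Rx(roll)).
In Python, from plant import r gives the robot as it stands. The module is installed in compiled form; this text tells all that it offers.
- The arm moves only by the tool jog_arm, never from a script. Its arguments are lists of equal length, an entry for each row: "travel": the shift along the tool's x, y, z each as a share of 50 cm, from -1 to 1, a list of three; "dr": the turn, a rotation vector about the tool's x, y, z each as a share of 360 degrees, from -1 to 1, a list of three; "claw": the opening, from 0 (shut) to 1 (fully open). A call has exactly 10 rows; each row is the pose to reach, as a shift and turn from the pose commanded when the call began, along the tool's axes at that moment, turning the shorter way round; what a row does not reach only later rows make up. A row lasts 1/8 s, in which the tool goes at most 62.5 mm and 10.7 degrees, less where a joint would pass 70% of its speed; a pose out of reach is approached as far as the arm can. A call with a number of a shift or a turn outside -1 to 1 is refused whole. A call with a gripper value outside its range is refused whole. The fingers move at their own pace and stop on an object; "newtons" is the grip in N (left out, the last holds). Time passes only in rows, so rows that repeat a pose let the fingers close, or fill a call up. It gives the time, the measured TCP pose, the force, the opening and the grip force at its end, in the units of the state.
- r.get_state(): the state, without advancing time (a new reading comes with each control period).
- r.capture(name): name is "side" or "top" or "wrist"; returns a dict with "pixels" (420x560x3 uint8, red, green, blue), "range_z" (420x560 float32, m along the optical axis (not along the pixel's ray), 0 where there is no reading), "fx", "fy", "cx", "cy" (pixels), "position" and "attitude" of the camera in the world; the wrist camera has in their place "hand_eye" (4x4, takes a point from camera to tool coordinates, whose origin is the TCP and whose axes are the flange's). Camera axes: x right, y up, looking along -z (the intrinsics and any distortion apply to the point x, -y, -z); pixel columns grow to the right and rows downward; lengths in m; the calibration is good to about 2 mm. A picture is of the moment at which its call begins: read the wrist's pose just before it.
- r.close_job(): hands the job in; it is judged then, once.
Trained networks look in the newest picture that a camera, given by its name, has taken for a name from the list of things; names that differ only in an ending like _2 or _b are one class to them, and where a whole thing is asked for, a point or a joint stands for the part that bears it (a point fixed in the world has none). Each returns a list of dicts, best first, with "conf" (0 to 1); they miss things now and then, are a little off and sometimes report something else, mostly with a low value. They report only what shows in the picture. A call takes as long as a camera call. They do not tell look-alikes from the thing itself.
- r.boxes_of(name, camera): "extent" ([left, top, right, bottom] in pixels, round what is visible of it).
- r.regions_of(name, camera): "pixels" (420x560 bool, what is visible of it) and "extent" ([left, top, right, bottom] in pixels, round what is visible of it).
- r.tip_of(name, camera): "at" ([column, row] in pixels: a listed point, or the origin of a listed thing).
The state is a dict: "time_s": time; "joints": joint angles; "qd": joint speeds; "joint_torque": joint torques, N m; "tcp_pos": TCP position; "eef_rot": TCP orientation; "contact_force": force on the tool from outside, world axes, zero at the start; "moment": the same for the moment, N m; "gripper_width": finger opening in m; "gripper_force": force on a finger pad.
Only numpy, scipy, OpenCV 4.12 (cv2) and the standard library are available. Lean on these libraries where they do the work, as an engineer would, in place of code of your own. Each camera call takes 0.05 s, during which the arm holds its last target. There are 200 camera calls.

## Working session

There is one attempt and no reset: what is moved stays moved. The work goes in short steps, Python scripts to look and compute and a tool call to move; the robot and the scene stay as the last step left them, time stands still between calls to the robot, and variables do not carry over. Pictures are saved under pics/ and viewed, at most 10 in all, crops included, and the job is handed in when it is done.

Besides the shell and the picture viewer there is one more tool, called as a command line: name --argument value ..., lists and objects as JSON in quotes. jog_arm: Moves the arm, as the interface text tells. Its arguments: {"type":"object","properties":{"travel":{"type":"array"},"dr":{"type":"array"},"claw":{"type":"array"},"newtons":{"type":"number"}},"required":["travel","dr","claw"]}

```bash
mkdir -p pics; cat > h.py <<'E'
import numpy as np, cv2
from scipy.spatial.transform import Rotation as R
from plant import r
def cap(n):
    s=r.get_state(); c=r.capture(n)
    if n=='wrist':
        T=np.eye(4); T[:3,:3]=R.from_euler('xyz',s['eef_rot'],degrees=True).as_matrix(); T[:3,3]=s['tcp_pos']
        c['T']=T@np.array(c['hand_eye'])
    else:
        T=np.eye(4); a=np.array(c['attitude'],float)
        T[:3,:3]=a if a.shape==(3,3) else (R.from_euler('xyz',a,degrees=True).as_matrix() if a.size==3 else R.from_quat(a).as_matrix())
        T[:3,3]=c['position']; c['T']=T
    return c
def cloud(c):
    z=c['range_z']; v,u=np.indices(z.shape)
    p=np.stack([(u-c['cx'])/c['fx']*z,-(v-c['cy'])/c['fy']*z,-z],-1)
    w=p@c['T'][:3,:3].T+c['T'][:3,3]; w[z==0]=np.nan
    return w
def save(c,n): cv2.imwrite('pics/'+n,np.ascontiguousarray(c['pixels'][:,:,::-1]))
E
cat > a.py <<'E'
from h import *
np.set_printoptions(precision=4,suppress=True)
for n in('top','side'):
    c=cap(n); save(c,n+'0.png'); w=cloud(c); print(n,c['position'],c['attitude'],[k for k in c])
    np.save(n+'.npy',w)
    for o in('large_center','medium_center','small_center','arbor','head','wax_tin','bench_pin','graver','bur_holder'):
        for d in r.regions_of(o,n)[:4]:
            m=d['pixels']&~np.isnan(w[...,0]); 
            q=w[m]
            print(o,round(d['conf'],2),np.round(d['extent']),np.nanmedian(q,0),np.nanpercentile(q,2,0),np.nanpercentile(q,98,0), c['pixels'][d['pixels']].mean(0))
print(r.get_state())
E
python3 a.py
```

```text
top [ 0.4103 -0.0034  1.3634] [  7.2173  -0.2082 -89.3837] ['pixels', 'range_z', 'fx', 'fy', 'cx', 'cy', 'position', 'attitude', 'T']
large_center 0.82 [398. 216. 422. 240.] [ 0.5294 -0.3735  0.0291] [ 0.4989 -0.4065  0.0041] [ 0.5592 -0.3434  0.036 ] [ 99.6563 196.7761 194.9224]
large_center 0.73 [353. 218. 375. 242.] [ 0.5179 -0.2507  0.0294] [ 0.4889 -0.2817  0.0069] [ 0.5487 -0.2202  0.0356] [233.9597 235.2166 242.2519]
large_center 0.71 [385. 279. 413. 302.] [ 0.3593 -0.3479  0.0295] [ 0.3297 -0.3789  0.0055] [ 0.392  -0.3172  0.0357] [101.1167 199.5859 197.9383]
large_center 0.69 [326. 272. 347. 296.] [ 0.3658 -0.1701  0.0296] [ 0.3353 -0.2     0.0034] [ 0.396  -0.1401  0.0356] [108.198  206.4254 204.4083]
medium_center 0.49 [308. 186. 326. 210.] [ 0.6088 -0.1152  0.0215] [ 0.5845 -0.1429 -0.0003] [ 0.6382 -0.0888  0.0276] [226.1867 225.17   230.2467]
small_center 0.57 [301. 243. 318. 262.] [ 0.4487 -0.1037  0.0154] [ 0.4261 -0.1255 -0.0035] [ 0.474  -0.0759  0.021 ] [218.3822 214.8311 218.3022]
arbor 0.97 [201. 173. 236. 215.] [0.5981 0.1477 0.1325] [0.544  0.1113 0.0715] [0.6
[... 3074 characters left out ...]
3] [ 0.7806 -0.0818  0.0289] [208.8736 154.9242 111.514 ]
bur_holder 0.77 [108. 274. 148. 316.] [0.6659 0.3457 0.0352] [0.6443 0.3034 0.0027] [0.7073 0.3786 0.0785] [235.7917 235.1168 233.5678]
{'time_s': 1.0, 'joints': array([-56.2604,  20.5438,   0.6802,  -0.0001, -70.1345, -16.5061]), 'qd': array([ 0.0153,  0.0762,  0.0326, -0.0159,  0.026 , -0.122 ]), 'joint_torque': array([ -0.0003, -58.2393,  29.3305,   7.0026,   0.0125,  -0.    ]), 'tcp_pos': array([ 0.1999, -0.6447,  0.2266]), 'eef_rot': array([-179.9983,    0.0006, -162.7666]), 'contact_force': array([ 1.1408, -0.2817,  0.4571]), 'moment': array([-0.0479, -0.018 , -0.0197]), 'gripper_force': 0.0, 'gripper_width': 0.0873184030995403}
```

View images.

View pics/top0.png

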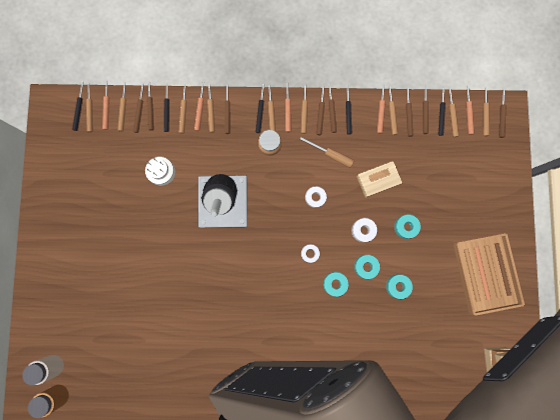

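View pics/side0.png

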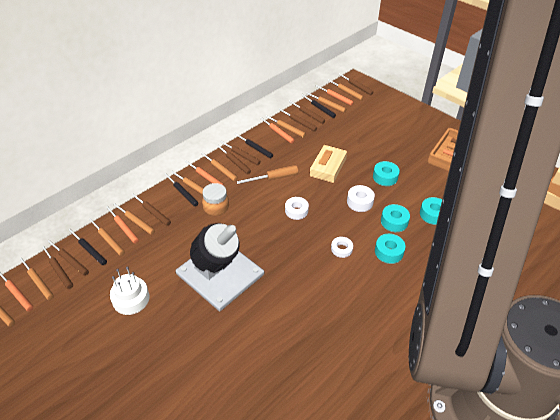

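Top view: aluminium rings are large (364,230), medium (316,197) and small (310,254). The four turquoise look-alikes sit at (408,226), (368,267), (336,284) and (400,287). The tin lid at (269,141) and the bur holder at (159,171) are also roundish. The side view agrees, with white rings at (361,198), (297,208) and (342,246) and the arbor at (228,238). I choose the white rings.

```bash
cat > fit.py <<'E'
from h import *
from scipy.optimize import least_squares
def arbor(P,az0=180.):
    # P: points; fit axis with 30 deg lean, profile radius; origin on axis at z=.135
    def res(q,P=P):
        x,y,az=q; a=np.deg2rad(az); d=np.array([.5*np.cos(a),.5*np.sin(a),np.sqrt(.75)])
        v=P-[x,y,.135]; s=v@d; rad=np.linalg.norm(v-s[:,None]*d,axis=1)
        return rad-np.where(s<.066,.011,.011-.005*(s-.066)/.011)
    m=P
    q=np.array([P[:,0].mean()+.02,P[:,1].mean(),az0])
    for k in range(3):
        o=least_squares(lambda q:res(q,m),q,loss='soft_l1',f_scale=.002,x_scale=[.01,.01,10]); q=o.x
        m=P[np.abs(res(q,P))<.006]
    return q,len(m),np.abs(res(q,m)).mean()
def ring(P,rad,h,c0):
    # top-face points -> centre via fixed-annulus fit
    m=P[(np.abs(P[:,2]-h)<.004)&(np.hypot(P[:,0]-c0[0],P[:,1]-c0[1])<rad+.012)][:,:2]
    c=m.mean(0)
    (x,y),rr=cv2.minEnclosingCircle((m*1000).astype(np.float32)); 
    return c,np.array([x,y])/1000,rr,len(m)
E
python3 - <<'E'
from fit import *
np.set_printoptions(precision=4,suppress=True)
for n in('top','side'):
    w=np.load(n+'.npy').reshape(-1,3)
    # shoulder excluded: points well above the shoulder plane
    d=np.array([-.5,0,.866]); s=(w-[.59,.15,.135])@d
    m=w[(abs(w[:,0]-.56)<.07)&(abs(w[:,1]-.15)<.05)&(w[:,2]>.165)]
    print(n,len(m),m.min(0),m.max(0)); print(arbor(m))
    for c0,R_,h in(((.519,-.251),.034,.03),((.6115,-.114),.03,.022),((.450,-.1),.026,.016)): print(ring(w,R_,h,c0))
E
```

```text
top 99 [0.5366 0.142  0.1659] [0.5716 0.1631 0.2048]
(array([  0.5784,   0.1543, 183.0048]), 99, np.float64(0.000932834137119189))
(array([ 0.5189, -0.2527]), array([ 0.5188, -0.2529]), 34.104740142822266, 320)
(array([ 0.6123, -0.1149]), array([ 0.613 , -0.1149]), 29.819887161254883, 219)
(array([ 0.4512, -0.099 ]), array([ 0.4507, -0.0995]), 25.62632179260254, 171)
side 150 [0.5343 0.15   0.1653] [0.5681 0.1681 0.2058]
(array([  0.5791,   0.1561, 180.4856]), 150, np.float64(0.0010324163106921462))
(array([ 0.5187, -0.2479]), array([ 0.5191, -0.2481]), 35.9133415222168, 348)
(array([ 0.6123, -0.1096]), array([ 0.6139, -0.1106]), 30.428598403930664, 267)
(array([ 0.4504, -0.0948]), array([ 0.451 , -0.0957]), 26.923526763916016, 222)
```

```bash
cat > plan.py <<'E'
from h import *
import json,os
# tool rotation: z = zdir, closing axis y
def down(yaw): return R.from_euler('xyz',[180,0,yaw],degrees=True)
def along(d,yaxis):
    z=-np.asarray(d)/np.linalg.norm(d); y=np.asarray(yaxis,float); y-=z*(y@z); y/=np.linalg.norm(y)
    return R.from_matrix(np.stack([np.cross(y,z),y,z],1))
def cur():
    if os.path.exists('cmd.json'):
        p=json.load(open('cmd.json')); return np.array(p[0]),R.from_quat(p[1])
    s=r.get_state(); return np.array(s['tcp_pos']),R.from_euler('xyz',s['eef_rot'],degrees=True)
def plan(wps):
    p0,r0=cur(); pp,pr=p0,r0
    for p,q in wps:
        t=np.round(r0.inv().apply(np.array(p)-p0)/.5,3); v=np.round((r0.inv()*q).as_rotvec()/(2*np.pi),4)
        n=max(np.linalg.norm(p-pp)/.0625,np.degrees((pr.inv()*q).magnitude())/10.7)
        print('travel',t.tolist(),'dr',v.tolist(),'rows>=%.1f'%n); pp,pr=np.array(p),q
    pf=p0+r0.apply(t*.5); rf=r0*R.from_rotvec(v*2*np.pi)
    json.dump([pf.tolist(),rf.as_quat().tolist()],open('cmd.json','w'))
E
python3 -c "
from plan import *
s=r.get_state();print(s['time_s'])
plan([((.495,-.25,.22),down(-180))])"
```

```text
1.0
travel [-0.797, 0.579, 0.013] dr [-0.0, 0.0, 0.0479] rows>=7.9
```

jog_arm --travel '[[-0.797,0.579,0.013],[-0.797,0.579,0.013],[-0.797,0.579,0.013],[-0.797,0.579,0.013],[-0.797,0.579,0.013],[-0.797,0.579,0.013],[-0.797,0.579,0.013],[-0.797,0.579,0.013],[-0.797,0.579,0.013],[-0.797,0.579,0.013]]' --dr '[[0,0,0.0479],[0,0,0.0479],[0,0,0.0479],[0,0,0.0479],[0,0,0.0479],[0,0,0.0479],[0,0,0.0479],[0,0,0.0479],[0,0,0.0479],[0,0,0.0479]]' --claw '[1,1,1,1,1,1,1,1,1,1]'

```text
time_s: 2.25
tcp_pos: [0.4948, -0.2499, 0.22]
eef_rot: [-180.0, -0.0, -179.9]
contact_force: [0.4, 0.3, -0.3]
gripper_width: 0.0878
gripper_force: 0.0
```

```bash
python3 -c "
from plan import *
from fit import *
np.set_printoptions(precision=4,suppress=True)
c=cap('wrist');print(r.get_state()['tcp_pos'],cur()[0],r.get_state()['joints']);print(c['hand_eye'],c['fx'])
save(c,'w1.png');w=cloud(c);np.save('w1.npy',w)
print(ring(w.reshape(-1,3),.034,.03,(.519,-.251)))
for d in r.regions_of('large_center','wrist')[:4]: print(d['conf'],d['extent'],np.nanmedian(w[d['pixels']],0),c['pixels'][d['pixels']].mean(0))
a=np.deg2rad(182);d=[.5*np.cos(a),.5*np.sin(a),.866]
plan([(np.array([.579,.155,.135])+.20*np.array(d),along(d,[np.sin(a)*1,-np.cos(a),0]))])
"
```

```text
[ 0.4944 -0.2504  0.2201] [ 0.4948 -0.2501  0.2201] [ -6.6149   9.4736 -15.2768   0.0046 -65.2601 -83.4047]
[[-0.0011  0.9685  0.2489  0.0659]
 [ 1.      0.0013 -0.0005 -0.0001]
 [-0.0008  0.2489 -0.9685 -0.1572]
 [ 0.      0.      0.      1.    ]] 318.53203060960936
(array([ 0.5191, -0.2502]), array([ 0.52  , -0.2503]), 33.975528717041016, 2268)
0.85 [144.9, 182.9, 210.8, 236.6] [ 0.5263 -0.3717  0.0287] [ 87.9149 209.3134 209.7101]
0.74 [243.7, 74.0, 309.7, 140.5] [ 0.4152 -0.2574  0.029 ] [102.6099 226.1099 225.9584]
0.71 [157.0, 16.3, 222.3, 92.3] [ 0.3611 -0.3458  0.0287] [ 90.7393 212.9179 213.2691]
0.7 [329.1, 24.8, 399.9, 94.3] [ 0.3666 -0.169   0.0289] [101.8508 215.7624 215.7842]
travel [0.032, 0.803, -0.176] dr [-0.0015, -0.0833, -0.0055] rows>=6.6
```

View pics/w1.png

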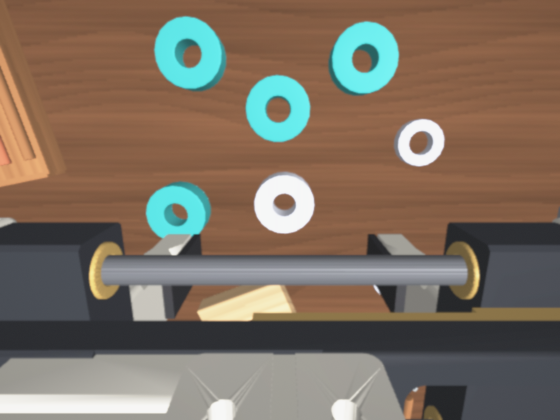

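White aluminium large ring is at (284,203), clear of the turquoise ones at (278,108), (189,53), (365,58) and (178,211); small ring is at (420,142). Now a look at the arbor.

```bash
cat >> plan.py <<'E'
def sync():
    if os.path.exists('cmd.json'): os.remove('cmd.json')
A=dict(x=.579,y=.155,az=182.)
if os.path.exists('arbor.json'): A=json.load(open('arbor.json'))
def onax(s,dx=0,dy=0):
    a=np.deg2rad(A['az']); d=np.array([.5*np.cos(a),.5*np.sin(a),np.sqrt(.75)])
    q=along(d,[np.sin(a),-np.cos(a),0])
    return (np.array([A['x'],A['y'],.135])+s*d+q.apply([dx,dy,0]),q)
E
python3 -c "
from plan import *
sync();plan([onax(.19,-.04)])"
```

```text
travel [-0.048, 0.807, -0.199] dr [-0.0015, -0.0833, -0.0056] rows>=6.7
```

jog_arm --travel '[[-0.048,0.807,-0.199],[-0.048,0.807,-0.199],[-0.048,0.807,-0.199],[-0.048,0.807,-0.199],[-0.048,0.807,-0.199],[-0.048,0.807,-0.199],[-0.048,0.807,-0.199],[-0.048,0.807,-0.199],[-0.048,0.807,-0.199],[-0.048,0.807,-0.199]]' --dr '[[-0.0015,-0.0833,-0.0056],[-0.0015,-0.0833,-0.0056],[-0.0015,-0.0833,-0.0056],[-0.0015,-0.0833,-0.0056],[-0.0015,-0.0833,-0.0056],[-0.0015,-0.0833,-0.0056],[-0.0015,-0.0833,-0.0056],[-0.0015,-0.0833,-0.0056],[-0.0015,-0.0833,-0.0056],[-0.0015,-0.0833,-0.0056]]' --claw '[1,1,1,1,1,1,1,1,1,1]'

```text
time_s: 3.6
tcp_pos: [0.5188, 0.1516, 0.3193]
eef_rot: [-180.0, 30.0, -178.1]
contact_force: [-0.2, 0.3, -0.2]
gripper_width: 0.0878
gripper_force: 0.0
```

```bash
python3 -c "
from plan import *
from fit import *
np.set_printoptions(precision=4,suppress=True)
c=cap('wrist');s=r.get_state();print(s['tcp_pos'],cur()[0],s['joints'])
save(c,'w2.png');w=cloud(c);np.save('w2.npy',w);w=w.reshape(-1,3)
for zz in(.155,.165):
  m=w[(abs(w[:,0]-.555)<.06)&(abs(w[:,1]-.155)<.04)&(w[:,2]>zz)&(w[:,2]<.21)]
  print(len(m),m.min(0),m.max(0),arbor(m))
# shoulder face plane
for o in ('arbor',):
  for d in r.regions_of(o,'wrist')[:2]: print(d['conf'],d['extent'])
"
```

```text
[0.5189 0.1517 0.3194] [0.5187 0.1527 0.3196] [  50.4591  -12.6575  -42.1615   32.3644  -44.3933 -158.7923]
503 [0.535  0.1455 0.1558] [0.5553 0.1665 0.2049] (array([  0.5793,   0.1566, 181.5956]), 503, np.float64(0.001013166058478329))
491 [0.535  0.1455 0.1664] [0.5545 0.1665 0.2049] (array([  0.5793,   0.1569, 182.0785]), 491, np.float64(0.0010323503277747327))
0.96 [242.5, 105.1, 327.0, 183.5]
```

View pics/w2.png

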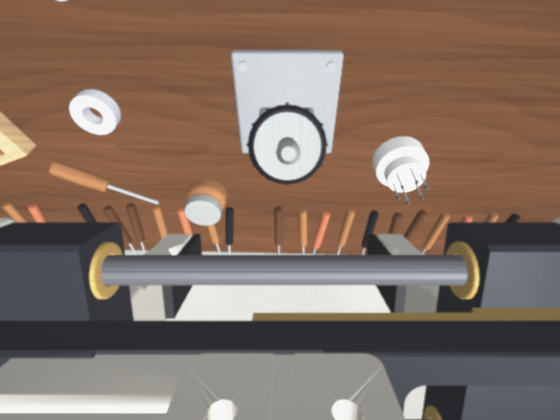

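Arbor tip at (289,150), shoulder disc (287,145): fit gives (0.5793, 0.1567), azimuth 182°. Back to the large ring.

```bash
echo '{"x":0.5793,"y":0.1567,"az":182.0}'>arbor.json; python3 -c "
from plan import *
sync();p0,r0=cur();plan([((.5195,-.2503,.10),down(180))])"
```

```text
travel [0.242, -0.804, 0.367] dr [0.0014, 0.0833, 0.0052] rows>=7.3
```

jog_arm --travel '[[0.242,-0.804,0.367],[0.242,-0.804,0.367],[0.242,-0.804,0.367],[0.242,-0.804,0.367],[0.242,-0.804,0.367],[0.242,-0.804,0.367],[0.242,-0.804,0.367],[0.242,-0.804,0.367],[0.242,-0.804,0.367],[0.242,-0.804,0.367]]' --dr '[[0.0014,0.0833,0.0052],[0.0014,0.0833,0.0052],[0.0014,0.0833,0.0052],[0.0014,0.0833,0.0052],[0.0014,0.0833,0.0052],[0.0014,0.0833,0.0052],[0.0014,0.0833,0.0052],[0.0014,0.0833,0.0052],[0.0014,0.0833,0.0052],[0.0014,0.0833,0.0052]]' --claw '[1,1,1,1,1,1,1,1,1,1]'

```text
time_s: 4.95
tcp_pos: [0.5199, -0.2495, 0.1002]
eef_rot: [-180.0, 0.0, -180.0]
contact_force: [-0.0, 0.4, 0.6]
gripper_width: 0.0877
gripper_force: 0.0
```

```bash
python3 -c "
from plan import *
print(r.get_state()['tcp_pos'],r.get_state()['eef_rot'],cur()[0],r.get_state()['joints']);sync();plan([((.5195,-.2503,.016),down(180))])"
```

```text
[ 0.51991644 -0.24945407  0.1002423 ] [-1.79995298e+02  5.36774185e-05 -1.79955265e+02] [ 0.51938151 -0.25037404  0.10002275] [-6.20142929e+00  1.78712307e+01 -2.13440029e+01  6.02524149e-03
 -5.07842016e+01 -8.37576455e+01]
travel [0.001, -0.002, 0.168] dr [-0.0, 0.0, 0.0001] rows>=1.3
```

Descend in 3 rows, then close with 40 N.

jog_arm --travel '[[0,-0.001,0.08],[0,-0.001,0.15],[0,-0.001,0.168],[0,-0.001,0.168],[0,-0.001,0.168],[0,-0.001,0.168],[0,-0.001,0.168],[0,-0.001,0.168],[0,-0.001,0.168],[0,-0.001,0.168]]' --dr '[[0,0,0],[0,0,0],[0,0,0],[0,0,0],[0,0,0],[0,0,0],[0,0,0],[0,0,0],[0,0,0],[0,0,0]]' --claw '[1,1,1,0,0,0,0,0,0,0]' --newtons 40

```text
time_s: 6.2
tcp_pos: [0.5213, -0.2494, 0.0177]
eef_rot: [-180.0, 0.1, -179.8]
contact_force: [-0.6, 1.3, 7.8]
gripper_width: 0.0656
gripper_force: 40.0
```

```bash
python3 -c "
from plan import *
sync();print(r.get_state()['contact_force'],cur()[0]);p,q=cur();plan([((.5195,-.2503,.20),down(180)),((.50,-.05,.33),onax(.2)[1]),onax(.13)])"
```

```text
[-0.61691112  1.27487326  7.76786785] [ 0.52133817 -0.24943433  0.01767547]
travel [0.003, -0.002, -0.365] dr [-0.0001, 0.0004, 0.0004] rows>=2.9
travel [0.04, 0.399, -0.625] dr [-0.0014, -0.0829, -0.005] rows>=3.8
travel [0.011, 0.808, -0.46] dr [-0.0014, -0.0829, -0.005] rows>=3.5
```

jog_arm --travel '[[0.003,-0.002,-0.1],[0.003,-0.002,-0.2],[0.003,-0.002,-0.3],[0.003,-0.002,-0.365],[0.003,-0.002,-0.365],[0.003,-0.002,-0.365],[0.003,-0.002,-0.365],[0.003,-0.002,-0.365],[0.003,-0.002,-0.365],[0.003,-0.002,-0.365]]' --dr '[[0,0,0],[0,0,0],[0,0,0],[0,0,0],[0,0,0],[0,0,0],[0,0,0],[0,0,0],[0,0,0],[0,0,0]]' --claw '[0,0,0,0,0,0,0,0,0,0]'

```text
time_s: 7.45
tcp_pos: [0.5187, -0.2503, 0.1984]
eef_rot: [180.0, -0.0, -179.9]
contact_force: [0.6, -0.3, -3.3]
gripper_width: 0.0654
gripper_force: 40.0
```

```bash
python3 -c "
from plan import *
c=cap('wrist');save(c,'w3.png');w=cloud(c);np.save('w3.npy',w);s=cap('side');save(s,'s3.png');np.save('s3.npy',cloud(s));
st=r.get_state();print(st['tcp_pos'],st['eef_rot'],st['contact_force'],st['gripper_width'])
a=c['pixels'][150:420,100:460];b=s['pixels'][60:260,240:500]
im=np.hstack([cv2.resize(a,(360,270)),cv2.resize(b,(351,270))]);cv2.imwrite('pics/c3.png',im[:,:,::-1])
"
```

```text
[ 0.5187076  -0.25031268  0.19853661] [-1.79998886e+02 -9.93082495e-03 -1.79862400e+02] [-0.39849269 -0.41708926 -3.61537607] 0.06558116740666504
```

View pics/c3.png

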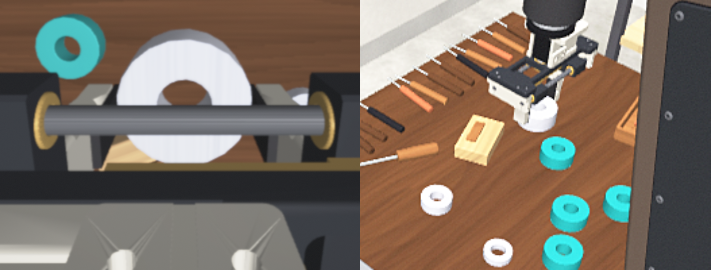

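Ring is held between the pads (crop left, centre near (185,95)). Checking its position and tilt in the hand.

```bash
cat > inhand.py <<'E'
from plan import *
from scipy.spatial import KDTree
def inhand(c,rad,thick,tcp2bot):
    # ring in tool frame: plane of upper face, centre from outer+bore edges
    z=c['range_z'];v,u=np.indices(z.shape)
    p=np.stack([(u-c['cx'])/c['fx']*z,-(v-c['cy'])/c['fy']*z,-z],-1)
    H=np.array(c['hand_eye']);p=p@H[:3,:3].T+H[:3,3]
    zt=tcp2bot-thick
    m=(z>0)&(abs(p[...,2]-zt)<.006)&(np.hypot(p[...,0],p[...,1])<rad+.008)&(c['pixels'].min(-1)>150)
    q=p[m]
    for k in range(3):
        A_=np.c_[q[:,:2],np.ones(len(q))]; k_,*_=np.linalg.lstsq(A_,q[:,2],rcond=None)
        res=q[:,2]-A_@k_; g=abs(res)<max(.0015,1.5*res.std()); q=q[g]
    from scipy.optimize import least_squares
    rr=lambda o:np.hypot(q[:,0]-o[0],q[:,1]-o[1])
    # penalise points outside annulus
    f=lambda o:np.r_[np.maximum(rr(o)-rad,0),np.maximum(.0135-rr(o),0)]
    o=least_squares(f,[0,0]).x
    print('n',len(q),'centre',o.round(4),'top z at centre',round(float(k_@[*o,1]),4),'tilt about y,x deg',np.degrees(k_[:2]).round(2),'xr',q.min(0).round(4),q.max(0).round(4))
E
python3 -c "
from inhand import *
inhand(cap('wrist'),.034,.030,.016)"
```

```text
n 8172 centre [0.0014 0.0002] top z at centre -0.0114 tilt about y,x deg [-0.04 -0.05] xr [-0.0305 -0.033  -0.0129] [ 0.0352  0.0329 -0.0099]
```

```bash
python3 -c "
from plan import *
sync();plan([((.50,-.05,.33),onax(.2)[1]),onax(.125,-.0014)])"
```

```text
travel [0.037, 0.401, -0.263] dr [-0.0014, -0.0833, -0.005] rows>=3.8
travel [-0.001, 0.81, -0.091] dr [-0.0014, -0.0833, -0.005] rows>=3.6
```

jog_arm --travel '[[0.037,0.401,-0.263],[0.037,0.401,-0.263],[0.037,0.401,-0.263],[0.037,0.401,-0.263],[-0.001,0.81,-0.091],[-0.001,0.81,-0.091],[-0.001,0.81,-0.091],[-0.001,0.81,-0.091],[-0.001,0.81,-0.091],[-0.001,0.81,-0.091]]' --dr '[[-0.0014,-0.0833,-0.005],[-0.0014,-0.0833,-0.005],[-0.0014,-0.0833,-0.005],[-0.0014,-0.0833,-0.005],[-0.0014,-0.0833,-0.005],[-0.0014,-0.0833,-0.005],[-0.0014,-0.0833,-0.005],[-0.0014,-0.0833,-0.005],[-0.0014,-0.0833,-0.005],[-0.0014,-0.0833,-0.005]]' --claw '[0,0,0,0,0,0,0,0,0,0]'

```text
time_s: 8.85
tcp_pos: [0.5181, 0.1544, 0.244]
eef_rot: [-180.0, 30.0, -178.0]
contact_force: [0.0, -0.2, -2.5]
gripper_width: 0.0657
gripper_force: 40.0
```

```bash
cat > chk.py <<'E'
from inhand import *
import sys
def axerr():
    s=r.get_state(); o,q=onax(0); v=q.inv().apply(np.array(s['tcp_pos'])-o)
    print('t',round(s['time_s'],2),'s',round(-v[2],4),'dx,dy',v[:2].round(4),'w',round(s['gripper_width'],4),'F tool',q.inv().apply(s['contact_force']).round(1),'rot err deg',np.degrees((q.inv()*R.from_euler('xyz',s['eef_rot'],degrees=True)).as_rotvec()).round(2),'j',s['joints'].round(0))
if __name__=='__main__':
    axerr(); inhand(cap('wrist'),*map(float,sys.argv[1:4]))
E
python3 chk.py .034 .03 .017
```

```text
t 8.85 s 0.1251 dx,dy [-0.0014 -0.0002] w 0.0657 F tool [ 1.2 -0.2  2.2] rot err deg [0.01 0.03 0.01] j [  47.   -9.  -52.   42.  -32. -169.]
n 8203 centre [ 0.0018 -0.0001] top z at centre -0.0113 tilt about y,x deg [-0.1  -0.02] xr [-0.0302 -0.0333 -0.0128] [ 0.0357  0.0328 -0.0098]
```

j6 is close to its limit here, so I'll turn the hand −60° about the tool axis (the ring is round) before going down.

```bash
sed -i "s/    q=along(d,\[np.sin(a),-np.cos(a),0\])/&*R.from_euler('z',-60,degrees=True)/" plan.py; python3 -c "
from plan import *
sync();plan([onax(.110,-.0016)])"
```

```text
travel [0.002, 0.004, 0.031] dr [0.0, 0.0, -0.1668] rows>=5.6
```

jog_arm --travel '[[0.002,0.004,0.031],[0.002,0.004,0.031],[0.002,0.004,0.031],[0.002,0.004,0.031],[0.002,0.004,0.031],[0.002,0.004,0.031],[0.002,0.004,0.031],[0.002,0.004,0.031],[0.002,0.004,0.031],[0.002,0.004,0.031]]' --dr '[[0,0,-0.03],[0,0,-0.06],[0,0,-0.09],[0,0,-0.12],[0,0,-0.15],[0,0,-0.1668],[0,0,-0.1668],[0,0,-0.1668],[0,0,-0.1668],[0,0,-0.1668]]' --claw '[0,0,0,0,0,0,0,0,0,0]'

```text
time_s: 10.15
tcp_pos: [0.5251, 0.1569, 0.2302]
eef_rot: [-153.4, 14.5, -114.6]
contact_force: [-0.6, 0.2, -2.0]
gripper_width: 0.0656
gripper_force: 40.0
```

```bash
python3 chk.py .034 .03 .017; python3 -c "
from plan import *
sync();plan([onax(.070,-.0016),onax(.04,-.0016)])"
```

```text
t 10.15 s 0.1096 dx,dy [-0.0021  0.0004] w 0.0656 F tool [0.5 1.4 1.4] rot err deg [-0.01 -0.    0.02] j [  46.   -7.  -53.   45.  -29. -111.]
n 8214 centre [ 0.0021 -0.0002] top z at centre -0.0113 tilt about y,x deg [-0.07 -0.01] xr [-0.0298 -0.0332 -0.0128] [ 0.036   0.0326 -0.0098]
travel [0.001, -0.001, 0.079] dr [0.0, 0.0, -0.0] rows>=0.6
travel [0.001, -0.001, 0.139] dr [0.0, 0.0, -0.0] rows>=0.5
```

jog_arm --travel '[[0,-0.001,0.02],[0,-0.001,0.035],[0,-0.001,0.05],[0,-0.001,0.065],[0,-0.001,0.079],[0,-0.001,0.09],[0,-0.001,0.102],[0,-0.001,0.115],[0,-0.001,0.127],[0,-0.001,0.139]]' --dr '[[0,0,0],[0,0,0],[0,0,0],[0,0,0],[0,0,0],[0,0,0],[0,0,0],[0,0,0],[0,0,0],[0,0,0]]' --claw '[0,0,0,0,0,0,0,0,0,0]'

```text
time_s: 11.45
tcp_pos: [0.5613, 0.1583, 0.1716]
eef_rot: [-153.7, 14.3, -114.6]
contact_force: [-5.6, -1.1, -2.2]
gripper_width: 0.0658
gripper_force: 40.0
```

```bash
python3 chk.py .034 .03 .017
```

```text
t 11.45 s 0.0407 dx,dy [-0.0033 -0.0013] w 0.0658 F tool [ 3.8  4.7 -0.9] rot err deg [-0.21  0.19 -0.03] j [  31.    0.  -58.   70.  -15. -126.]
n 8102 centre [ 0.0019 -0.0002] top z at centre -0.0113 tilt about y,x deg [-0.18 -0.06] xr [-0.0299 -0.0333 -0.0128] [ 0.0358  0.0328 -0.0097]
```

```bash
python3 -c "
from plan import *
sync();plan([onax(.024,-.0019)])"
```

```text
travel [0.003, 0.002, 0.032] dr [0.0007, -0.0006, 0.0001] rows>=0.3
```

jog_arm --travel '[[0.002,0.002,0.003],[0.003,0.002,0.006],[0.003,0.002,0.01],[0.003,0.002,0.014],[0.003,0.002,0.018],[0.003,0.002,0.022],[0.003,0.002,0.026],[0.003,0.002,0.029],[0.003,0.002,0.032],[0.003,0.002,0.032]]' --dr '[[0.0007,-0.0006,0],[0.0007,-0.0006,0],[0.0007,-0.0006,0],[0.0007,-0.0006,0],[0.0007,-0.0006,0],[0.0007,-0.0006,0],[0.0007,-0.0006,0],[0.0007,-0.0006,0],[0.0007,-0.0006,0],[0.0007,-0.0006,0]]' --claw '[0,0,0,0,0,0,0,0,0,0]'

```text
time_s: 12.75
tcp_pos: [0.5704, 0.1624, 0.1619]
eef_rot: [-154.0, 14.3, -114.5]
contact_force: [-52.2, 0.1, -5.8]
gripper_width: 0.0666
gripper_force: 39.0
```

```bash
python3 chk.py .034 .03 .017; python3 -c "
from plan import *
sync();plan([onax(.018,-.0019)])"
```

```text
t 12.75 s 0.0277 dx,dy [-0.0082 -0.0021] w 0.0666 F tool [ 22.3  42.6 -21. ] rot err deg [-0.59  0.09 -0.1 ] j [  28.    2.  -58.   77.  -13. -129.]
n 7750 centre [0.0059 0.0008] top z at centre -0.0127 tilt about y,x deg [-5.34  1.87] xr [-0.027  -0.0329 -0.0173] [ 0.0397  0.0339 -0.0082]
travel [0.013, 0.004, 0.019] dr [0.0016, -0.0003, 0.0003] rows>=0.2
```

j3 is at its limit (-58°): at the full 30° tilt the low pose is out of reach, so the ring was pushed sideways. A slightly more upright tool, still with ring play, brings it back within reach. I'll relieve the force there.

```bash
cat >> plan.py <<'E'
def axq(tilt,rz):
    a=np.deg2rad(A['az']);t=np.deg2rad(tilt)
    return along([np.sin(t)*np.cos(a),np.sin(t)*np.sin(a),np.cos(t)],[np.sin(a),-np.cos(a),0])*R.from_euler('z',rz,degrees=True)
def axp(s,tilt,rz,c=(0,0,0)):
    "pose putting tool point c on the arbor axis at s"
    a=np.deg2rad(A['az']); d=np.array([.5*np.cos(a),.5*np.sin(a),np.sqrt(.75)]); q=axq(tilt,rz)
    return np.array([A['x'],A['y'],.135])+s*d-q.apply(c),q
E
python3 -c "
from plan import *
sync();plan([axp(.028,23,-60,(.0059,.0008,.0023))])"
```

```text
travel [0.004, 0.002, -0.004] dr [-0.0152, 0.0094, 0.0003] rows>=0.6
```

jog_arm --travel '[[0.004,0.002,-0.004],[0.004,0.002,-0.004],[0.004,0.002,-0.004],[0.004,0.002,-0.004],[0.004,0.002,-0.004],[0.004,0.002,-0.004],[0.004,0.002,-0.004],[0.004,0.002,-0.004],[0.004,0.002,-0.004],[0.004,0.002,-0.004]]' --dr '[[-0.004,0.0025,0],[-0.008,0.005,0],[-0.012,0.0075,0.0003],[-0.0152,0.0094,0.0003],[-0.0152,0.0094,0.0003],[-0.0152,0.0094,0.0003],[-0.0152,0.0094,0.0003],[-0.0152,0.0094,0.0003],[-0.0152,0.0094,0.0003],[-0.0152,0.0094,0.0003]]' --claw '[0,0,0,0,0,0,0,0,0,0]'

```text
time_s: 14.05
tcp_pos: [0.5676, 0.1597, 0.1622]
eef_rot: [-159.7, 11.2, -116.1]
contact_force: [-12.4, 10.5, -9.2]
gripper_width: 0.0662
gripper_force: 39.7
```

```bash
python3 chk.py .034 .03 .017
```

```text
t 14.05 s 0.0294 dx,dy [-0.0047 -0.0013] w 0.0662 F tool [-1.9 18.4  2. ] rot err deg [-5.96  3.63  0.02] j [ 41.   4. -47.  35. -25. -99.]
n 7989 centre [0.006  0.0004] top z at centre -0.0122 tilt about y,x deg [-0.58  1.47] xr [-0.0278 -0.033  -0.0144] [ 0.0398  0.0335 -0.0099]
```

```bash
python3 -c "
from plan import *
sync();plan([axp(.11,23,-60)])"
```

```text
travel [0.02, 0.019, -0.159] dr [-0.0003, -0.0004, -0.0001] rows>=1.3
```

jog_arm --travel '[[0,0,0],[0,0,0],[0,0,0],[0,0,0],[0.003,0.003,-0.03],[0.007,0.006,-0.06],[0.01,0.01,-0.09],[0.015,0.013,-0.12],[0.02,0.019,-0.159],[0.02,0.019,-0.159]]' --dr '[[0,0,0],[0,0,0],[0,0,0],[0,0,0],[0,0,0],[0,0,0],[0,0,0],[0,0,0],[0,0,0],[0,0,0]]' --claw '[1,1,1,1,1,1,1,1,1,1]'

```text
time_s: 15.35
tcp_pos: [0.5262, 0.1539, 0.2335]
eef_rot: [-159.5, 11.3, -116.1]
contact_force: [0.3, 0.8, -0.2]
gripper_width: 0.0877
gripper_force: 0.0
```

```bash
cat > home.py <<'E'
from chk import *
def home(n,s_top,rad):
    # s of bright ring top face (points on arbor axis frame), by camera
    c=cap(n); w=cloud(c); o,q=onax(0); v=q.inv().apply((w.reshape(-1,3)-o)); s=-v[:,2]; rr=np.hypot(v[:,0],v[:,1])
    g=(rr>.0125)&(rr<rad-.003)&(abs(s-s_top)<.035)&~np.isnan(s)&(c['pixels'].reshape(-1,3).min(1)>120)
    S=s[g]; 
    if len(S)<20: print(n,'few',len(S)); return c
    h,e=np.histogram(S,np.arange(s_top-.035,s_top+.035,.002)); k=e[h.argmax()]+.001
    m=g.copy(); m[g]=abs(S-k)<.004; P=v[m]; A_=np.c_[P[:,:2],np.ones(len(P))]; kk=np.linalg.lstsq(A_,s[m],rcond=None)[0]
    print(n,'top s at axis',kk[2].round(4),'expected',s_top,'tilt',np.degrees(kk[:2]).round(1),'n',m.sum(),'ctr',P[:,:2].mean(0).round(4))
    return c
if __name__=='__main__':
    import sys
    axerr(); ims=[home(n,float(sys.argv[1]),float(sys.argv[2])) for n in('side','top','wrist')]
    a=ims[0]['pixels'][190:320,150:300];b=ims[2]['pixels']
    cv2.imwrite('pics/'+sys.argv[3],np.hstack([cv2.resize(a,None,fx=2.6,fy=2.6)[:315],cv2.resize(b,(420,315))])[:,:,::-1])
E
python3 home.py .03 .034 h1.png
```

```text
t 15.35 s 0.1119 dx,dy [-0.0008 -0.0033] w 0.0877 F tool [-0.8  0.3  0.3] rot err deg [-5.72  3.49  0.13] j [ 47.  -5. -43.  27. -38. -94.]
side top s at axis 0.0302 expected 0.03 tilt [-0.6  0.2] n 361 ctr [-0.0097  0.0003]
top few 2
wrist top s at axis 0.0295 expected 0.03 tilt [ 0.1 -0.1] n 3430 ctr [ 0.0022 -0.0012]
```

View pics/h1.png

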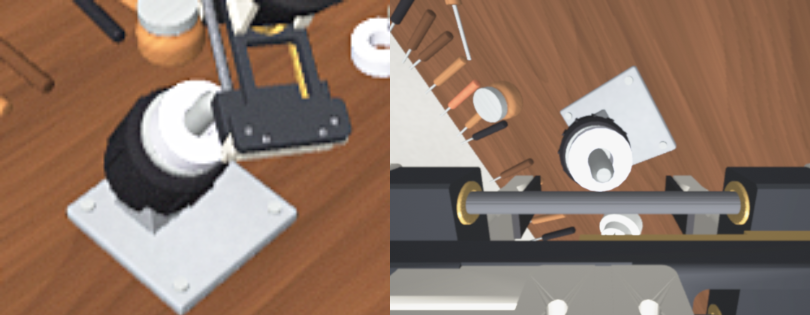

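Large ring is flat against the shoulder (face at s≈0.030 from two cameras; centre in the wrist crop near (598,150)). Next the medium ring.

```bash
python3 -c "
from plan import *
sync();p,q=cur();plan([axp(.16,23,-60),((.627,-.086,.16),down(-120))])"
```

```text
travel [0.006, 0.015, -0.098] dr [-0.0008, -0.0005, -0.0003] rows>=0.8
travel [0.362, -0.342, 0.207] dr [-0.0555, 0.0325, 0.005] rows>=4.7
```

jog_arm --travel '[[0.006,0.015,-0.098],[0.006,0.015,-0.098],[0.362,-0.342,0.207],[0.362,-0.342,0.207],[0.362,-0.342,0.207],[0.362,-0.342,0.207],[0.362,-0.342,0.207],[0.362,-0.342,0.207],[0.362,-0.342,0.207],[0.362,-0.342,0.207]]' --dr '[[0,0,0],[0,0,0],[-0.0555,0.0325,0.005],[-0.0555,0.0325,0.005],[-0.0555,0.0325,0.005],[-0.0555,0.0325,0.005],[-0.0555,0.0325,0.005],[-0.0555,0.0325,0.005],[-0.0555,0.0325,0.005],[-0.0555,0.0325,0.005]]' --claw '[1,1,1,1,1,1,1,1,1,1]'

```text
time_s: 16.75
tcp_pos: [0.6271, -0.0854, 0.1606]
eef_rot: [-180.0, 0.0, -119.9]
contact_force: [-0.2, -0.4, 0.1]
gripper_width: 0.0875
gripper_force: 0.0
```

```bash
python3 -c "
from plan import *
from fit import ring
st=r.get_state();print(st['tcp_pos'],st['eef_rot'],st['joints'].round(0))
c=cap('wrist');w=cloud(c);g=ring(w.reshape(-1,3),.03,.022,(.612,-.112));print(g)
for d in r.regions_of('medium_center','wrist')[:3]: print(d['conf'],d['extent'],np.nanmedian(w[d['pixels']],0),c['pixels'][d['pixels']].mean(0))
x,y=g[1];sync();plan([((x,y,.008),down(-120))])"
```

```text
[ 0.62714881 -0.08538269  0.16060304] [-1.79963144e+02  2.19207016e-02 -1.19938694e+02] [ 10.  19. -10.   0. -61. -40.]
(array([ 0.61426499, -0.11204629]), array([ 0.61465887, -0.11126611]), 29.826618194580078, 2514)
0.87 [251.7, 135.5, 315.7, 196.4] [ 0.61420262 -0.11119291  0.02107822] [239.20924943 239.16186505 240.99620925]
travel [0.058, -0.004, 0.306] dr [-0.0002, 0.0002, 0.0003] rows>=2.5
```

jog_arm --travel '[[0.058,-0.004,0.1],[0.058,-0.004,0.2],[0.058,-0.004,0.28],[0.058,-0.004,0.306],[0.058,-0.004,0.306],[0.058,-0.004,0.306],[0.058,-0.004,0.306],[0.058,-0.004,0.306],[0.058,-0.004,0.306],[0.058,-0.004,0.15]]' --dr '[[0,0,0],[0,0,0],[0,0,0],[0,0,0],[0,0,0],[0,0,0],[0,0,0],[0,0,0],[0,0,0],[0,0,0]]' --claw '[1,1,1,1,0,0,0,0,0,0]' --newtons 35

```text
time_s: 18.1
tcp_pos: [0.6108, -0.1123, 0.0662]
eef_rot: [179.5, -0.3, -120.0]
contact_force: [1.2, -0.4, -1.8]
gripper_width: 0.059
gripper_force: 35.0
```

```bash
python3 chk.py .03 .022 .009; python3 -c "
from plan import *
print(r.get_state()['tcp_pos'])
sync();plan([((.56,0,.31),axq(26,-60)),axp(.115,26,-60,(.002,0,.0))])"
```

```text
t 18.1 s -0.0707 dx,dy [ 0.2414 -0.1218] w 0.059 F tool [ 0.3 -0.3  2.2] rot err deg [-26.17  15.72   1.99] j [  8.  24. -17.  -0. -50. -38.]
n 5964 centre [-0.0001 -0.0006] top z at centre -0.0123 tilt about y,x deg [0.03 0.02] xr [-0.0296 -0.0296 -0.0138] [ 0.0294  0.0285 -0.0108]
[ 0.6173923  -0.11272878  0.07810924]
travel [-0.139, 0.209, -0.465] dr [0.0609, -0.0368, -0.0051] rows>=4.2
travel [-0.373, 0.43, -0.316] dr [0.0609, -0.0368, -0.0051] rows>=2.8
```

```bash
python3 -c "
from plan import *
json.dump([[.6146,-.1113,.0857],down(-120).as_quat().tolist()],open('cmd.json','w'))
plan([((.56,0,.31),axq(26,-60)),axp(.105,26,-60,(0,-.0005,.009))])"
```

```text
travel [-0.138, 0.206, -0.449] dr [0.0619, -0.0372, -0.0055] rows>=4.1
travel [-0.369, 0.426, -0.296] dr [0.0619, -0.0372, -0.0055] rows>=2.8
```

jog_arm --travel '[[-0.138,0.206,-0.449],[-0.138,0.206,-0.449],[-0.138,0.206,-0.449],[-0.138,0.206,-0.449],[-0.138,0.206,-0.449],[-0.369,0.426,-0.296],[-0.369,0.426,-0.296],[-0.369,0.426,-0.296],[-0.369,0.426,-0.296],[-0.369,0.426,-0.296]]' --dr '[[0.0619,-0.0372,-0.0055],[0.0619,-0.0372,-0.0055],[0.0619,-0.0372,-0.0055],[0.0619,-0.0372,-0.0055],[0.0619,-0.0372,-0.0055],[0.0619,-0.0372,-0.0055],[0.0619,-0.0372,-0.0055],[0.0619,-0.0372,-0.0055],[0.0619,-0.0372,-0.0055],[0.0619,-0.0372,-0.0055]]' --claw '[0,0,0,0,0,0,0,0,0,0]'

```text
time_s: 19.4
tcp_pos: [0.522, 0.1537, 0.2175]
eef_rot: [-157.1, 12.6, -115.4]
contact_force: [-0.1, -0.4, -1.4]
gripper_width: 0.0587
gripper_force: 35.0
```

```bash
python3 chk.py .03 .022 .009; python3 -c "
from plan import *
sync();plan([axp(.075,26,-60,(0,-.0005,.009)),axp(.036,26,-60,(0,-.0005,.003))])"
```

```text
t 19.4 s 0.1001 dx,dy [0.0051 0.0069] w 0.0587 F tool [0.7 0.6 1.2] rot err deg [-3.49  2.02 -0.05] j [  46.   -6.  -49.   35.  -32. -102.]
n 6006 centre [ 0.0004 -0.0004] top z at centre -0.0121 tilt about y,x deg [-0.06  0.04] xr [-0.0292 -0.0291 -0.0136] [ 0.0299  0.0289 -0.0106]
travel [-0.012, -0.015, 0.032] dr [0.0, 0.0, -0.0] rows>=0.3
travel [-0.015, -0.019, 0.121] dr [0.0, 0.0, -0.0] rows>=0.7
```

jog_arm --travel '[[-0.011,-0.014,0],[-0.012,-0.015,0.01],[-0.012,-0.015,0.03],[-0.013,-0.016,0.045],[-0.013,-0.016,0.06],[-0.014,-0.017,0.07],[-0.014,-0.017,0.08],[-0.014,-0.018,0.09],[-0.014,-0.018,0.1],[-0.015,-0.019,0.109]]' --dr '[[0,0,0],[0,0,0],[0,0,0],[0,0,0],[0,0,0],[0,0,0],[0,0,0],[0,0,0],[0,0,0],[0,0,0]]' --claw '[0,0,0,0,0,0,0,0,0,0]'

```text
time_s: 20.7
tcp_pos: [0.5568, 0.157, 0.1738]
eef_rot: [-157.1, 12.7, -115.4]
contact_force: [-0.3, -0.1, -1.7]
gripper_width: 0.0585
gripper_force: 35.0
```

```bash
python3 chk.py .03 .022 .009; python3 -c "
from plan import *
sync();plan([axp(.12,26,-60),axp(.17,26,-60)])"
```

```text
t 20.7 s 0.0448 dx,dy [-0.0009  0.0006] w 0.0585 F tool [0.7 0.9 1.3] rot err deg [-3.47  1.98 -0.03] j [  40.    1.  -52.   45.  -22. -108.]
n 5946 centre [ 0.0001 -0.0004] top z at centre -0.0121 tilt about y,x deg [-0.02  0.01] xr [-0.0295 -0.0293 -0.0136] [ 0.0298  0.0293 -0.0106]
travel [0.007, 0.008, -0.151] dr [0.0001, -0.0, 0.0001] rows>=1.2
travel [0.01, 0.014, -0.251] dr [0.0001, -0.0, 0.0001] rows>=0.8
```

No contact force, ring threaded; bottom is about 6 mm above the large ring. Release, let it drop, and back off along the axis.

jog_arm --travel '[[0,0,0],[0,0,0],[0,0,0],[0,0,0],[0.002,0.002,-0.04],[0.004,0.004,-0.08],[0.006,0.007,-0.12],[0.007,0.008,-0.151],[0.007,0.008,-0.151],[0.007,0.008,-0.151]]' --dr '[[0,0,0],[0,0,0],[0,0,0],[0,0,0],[0,0,0],[0,0,0],[0,0,0],[0,0,0],[0,0,0],[0,0,0]]' --claw '[1,1,1,1,1,1,1,1,1,1]'

```text
time_s: 22.0
tcp_pos: [0.5189, 0.1546, 0.2391]
eef_rot: [-157.1, 12.7, -115.4]
contact_force: [0.5, 0.5, -0.1]
gripper_width: 0.0877
gripper_force: 0.0
```

```bash
python3 home.py .052 .03 h2.png; python3 -c "
from plan import *
rr=(.4507,-.098);sync();plan([axp(.17,26,-60),((rr[0]+.015,rr[1]+.026,.16),down(-120))])"
```

```text
t 22.0 s 0.1204 dx,dy [0.0001 0.0002] w 0.0877 F tool [-0.6 -0.1  0.3] rot err deg [-3.48  1.99 -0.03] j [  48.   -7.  -47.   32.  -36. -100.]
side top s at axis 0.0524 expected 0.052 tilt [-0.3 -0.2] n 283 ctr [-0.0062 -0.0016]
top few 0
wrist top s at axis 0.0515 expected 0.052 tilt [0.1 0. ] n 2847 ctr [ 0.0007 -0.0006]
travel [0.003, 0.006, -0.1] dr [0.0001, -0.0002, 0.0001] rows>=0.8
travel [0.478, -0.069, 0.089] dr [-0.0619, 0.037, 0.0055] rows>=4.1
```

View pics/h2.png

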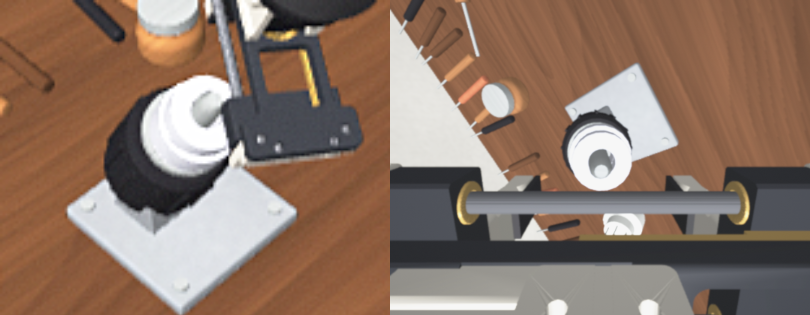

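Medium is home (face at s≈0.052, flat; crop (600,162)). On to the small ring.

jog_arm --travel '[[0.003,0.006,-0.1],[0.003,0.006,-0.1],[0.478,-0.069,0.089],[0.478,-0.069,0.089],[0.478,-0.069,0.089],[0.478,-0.069,0.089],[0.478,-0.069,0.089],[0.478,-0.069,0.089],[0.478,-0.069,0.089],[0.478,-0.069,0.089]]' --dr '[[0,0,0],[0,0,0],[-0.0619,0.037,0.0055],[-0.0619,0.037,0.0055],[-0.0619,0.037,0.0055],[-0.0619,0.037,0.0055],[-0.0619,0.037,0.0055],[-0.0619,0.037,0.0055],[-0.0619,0.037,0.0055],[-0.0619,0.037,0.0055]]' --claw '[1,1,1,1,1,1,1,1,1,1]'

```text
time_s: 23.4
tcp_pos: [0.4665, -0.0709, 0.1608]
eef_rot: [-179.9, 0.1, -119.9]
contact_force: [0.2, 0.5, 0.1]
gripper_width: 0.0878
gripper_force: 0.0
```

```bash
python3 -c "
from plan import *
from fit import ring
st=r.get_state();print(st['tcp_pos'],st['eef_rot'],st['joints'].round(0))
c=cap('wrist');w=cloud(c);g=ring(w.reshape(-1,3),.026,.016,(.4507,-.098));print(g)
for d in r.regions_of('small_center','wrist')[:3]: print(d['conf'],d['extent'],np.nanmedian(w[d['pixels']],0),c['pixels'][d['pixels']].mean(0))
x,y=g[0];sync();plan([((x,y,.005),down(-120))])"
```

```text
[ 0.46646635 -0.07090445  0.16078909] [-1.79942531e+02  1.13707646e-01 -1.19911350e+02] [ 15.   4. -30.  -0. -56. -45.]
(array([ 0.45179447, -0.09695185]), array([ 0.4520058 , -0.09632532]), 25.859466552734375, 1673)
0.83 [258.2, 134.2, 311.6, 188.0] [ 0.45198798 -0.09707024  0.0150014 ] [240.72433036 239.98493304 240.93136161]
travel [0.06, -0.001, 0.312] dr [-0.0002, 0.0003, 0.0003] rows>=2.5
```

jog_arm --travel '[[0.06,-0.001,0.1],[0.06,-0.001,0.2],[0.06,-0.001,0.28],[0.06,-0.001,0.312],[0.06,-0.001,0.312],[0.06,-0.001,0.312],[0.06,-0.001,0.312],[0.06,-0.001,0.312],[0.06,-0.001,0.212],[0.06,-0.001,0.212]]' --dr '[[0,0,0],[0,0,0],[0,0,0],[0,0,0],[0,0,0],[0,0,0],[0,0,0],[0,0,0],[0,0,0],[0,0,0]]' --claw '[1,1,1,0,0,0,0,0,0,0]' --newtons 30

```text
time_s: 24.75
tcp_pos: [0.454, -0.0974, 0.0575]
eef_rot: [-179.7, 0.3, -119.9]
contact_force: [1.3, 0.2, -0.8]
gripper_width: 0.0501
gripper_force: 30.0
```

```bash
python3 chk.py .026 .016 .006; python3 -c "
from plan import *
print(r.get_state()['tcp_pos'])
sync();plan([((.48,0,.30),axq(26,-60)),axp(.11,26,-60,(0,0,.006))])"
```

```text
t 24.75 s -0.0 dx,dy [0.2936 0.0093] w 0.0501 F tool [-0.5 -0.5  1.4] rot err deg [-25.4   15.13   1.92] j [ 12.  11. -38.  -0. -40. -42.]
n 3709 centre [-0.0003 -0.0016] top z at centre -0.0098 tilt about y,x deg [ 0.07 -0.1 ] xr [-0.0257 -0.0303 -0.0113] [ 0.0254  0.0245 -0.0083]
[ 0.45269493 -0.09748914  0.05595339]
travel [-0.198, 0.048, -0.487] dr [0.0614, -0.0365, -0.0055] rows>=4.2
travel [-0.507, 0.131, -0.358] dr [0.0614, -0.0365, -0.0055] rows>=2.8
```

jog_arm --travel '[[-0.198,0.048,-0.487],[-0.198,0.048,-0.487],[-0.198,0.048,-0.487],[-0.198,0.048,-0.487],[-0.198,0.048,-0.487],[-0.507,0.131,-0.358],[-0.507,0.131,-0.358],[-0.507,0.131,-0.358],[-0.507,0.131,-0.358],[-0.507,0.131,-0.358]]' --dr '[[0.0614,-0.0365,-0.0055],[0.0614,-0.0365,-0.0055],[0.0614,-0.0365,-0.0055],[0.0614,-0.0365,-0.0055],[0.0614,-0.0365,-0.0055],[0.0614,-0.0365,-0.0055],[0.0614,-0.0365,-0.0055],[0.0614,-0.0365,-0.0055],[0.0614,-0.0365,-0.0055],[0.0614,-0.0365,-0.0055]]' --claw '[0,0,0,0,0,0,0,0,0,0]'

```text
time_s: 26.05
tcp_pos: [0.5206, 0.1536, 0.232]
eef_rot: [-157.4, 12.3, -115.5]
contact_force: [-0.2, -0.8, -0.5]
gripper_width: 0.05
gripper_force: 30.0
```

```bash
python3 chk.py .026 .016 .006; python3 -c "
from plan import *
sync();plan([axp(.080,26,-60,(0,-.0003,.006)),axp(.058,26,-60,(0,-.0003,.006))])"
```

```text
t 26.05 s 0.1134 dx,dy [0.0021 0.0016] w 0.05 F tool [ 0.9 -0.   0.4] rot err deg [-3.73  2.31 -0.07] j [  47.   -6.  -47.   32.  -35. -100.]
n 3720 centre [-0.0001 -0.0005] top z at centre -0.0096 tilt about y,x deg [ 0.02 -0.02] xr [-0.0257 -0.0256 -0.0111] [ 0.0257  0.0248 -0.0081]
travel [-0.007, -0.006, 0.055] dr [0.0006, -0.0007, 0.0001] rows>=0.4
travel [-0.008, -0.009, 0.099] dr [0.0006, -0.0007, 0.0001] rows>=0.4
```

jog_arm --travel '[[-0.006,-0.006,0.01],[-0.007,-0.006,0.025],[-0.007,-0.006,0.04],[-0.007,-0.006,0.055],[-0.007,-0.007,0.065],[-0.008,-0.008,0.075],[-0.008,-0.008,0.085],[-0.008,-0.009,0.092],[-0.008,-0.009,0.099],[-0.008,-0.009,0.099]]' --dr '[[0.0006,-0.0007,0],[0.0006,-0.0007,0],[0.0006,-0.0007,0],[0.0006,-0.0007,0],[0.0006,-0.0007,0],[0.0006,-0.0007,0],[0.0006,-0.0007,0],[0.0006,-0.0007,0],[0.0006,-0.0007,0],[0.0006,-0.0007,0]]' --claw '[0,0,0,0,0,0,0,0,0,0]'

```text
time_s: 27.35
tcp_pos: [0.5479, 0.1563, 0.1913]
eef_rot: [-157.1, 12.7, -115.4]
contact_force: [0.6, -0.3, -1.0]
gripper_width: 0.0502
gripper_force: 30.0
```

```bash
python3 chk.py .026 .016 .006; python3 -c "
from plan import *
sync();plan([axp(.13,26,-60)])"
```

```text
t 27.35 s 0.0644 dx,dy [-0.0011 -0.0005] w 0.0502 F tool [ 0.3 -0.1  1.2] rot err deg [-3.44  1.94 -0.04] j [  42.   -1.  -50.   40.  -26. -105.]
n 3718 centre [-0.0016 -0.0013] top z at centre -0.0096 tilt about y,x deg [ 0.09 -0.06] xr [-0.0256 -0.0256 -0.0112] [ 0.0257  0.0248 -0.0081]
travel [0.007, 0.009, -0.13] dr [-0.0001, 0.0002, 0.0001] rows>=1.0
```

jog_arm --travel '[[0,0,0],[0,0,0],[0,0,0],[0,0,0],[0.002,0.003,-0.04],[0.004,0.006,-0.08],[0.007,0.009,-0.13],[0.007,0.009,-0.13],[0.007,0.009,-0.13],[0.007,0.009,-0.13]]' --dr '[[0,0,0],[0,0,0],[0,0,0],[0,0,0],[0,0,0],[0,0,0],[0,0,0],[0,0,0],[0,0,0],[0,0,0]]' --claw '[1,1,1,1,1,1,1,1,1,1]'

```text
time_s: 28.65
tcp_pos: [0.5143, 0.1541, 0.2465]
eef_rot: [-157.1, 12.6, -115.4]
contact_force: [-0.9, -0.0, -0.2]
gripper_width: 0.0877
gripper_force: 0.0
```

```bash
python3 home.py .068 .026 h3.png; python3 -c "
from plan import *
sync();plan([axp(.20,26,-60)])"
```

```text
t 28.65 s 0.1291 dx,dy [0.0006 0.0003] w 0.0877 F tool [ 0.5  0.8 -0.3] rot err deg [-3.46  2.   -0.05] j [ 49.  -8. -46.  32. -38. -99.]
side top s at axis 0.0681 expected 0.068 tilt [-1.5 -1.4] n 198 ctr [-0.0047 -0.0028]
top few 0
wrist top s at axis 0.0675 expected 0.068 tilt [ 0.1 -0.3] n 1943 ctr [-0.0001 -0.0007]
travel [0.004, 0.008, -0.141] dr [-0.0, 0.0, 0.0001] rows>=1.1
```

View pics/h3.png

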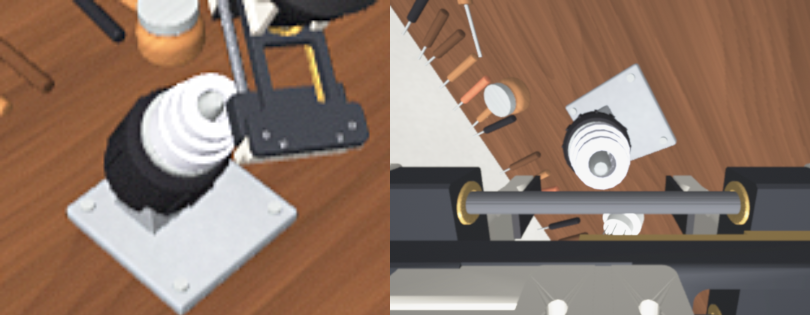

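All three rings are stacked flat (top face at s≈0.068, crop (602,165)) and the gripper is clear above the tip. I'll back off further and hand in.

jog_arm --travel '[[0.004,0.008,-0.1],[0.004,0.008,-0.141],[0.004,0.008,-0.141],[0.004,0.008,-0.141],[0.004,0.008,-0.141],[0.004,0.008,-0.141],[0.004,0.008,-0.141],[0.004,0.008,-0.141],[0.004,0.008,-0.141],[0.004,0.008,-0.141]]' --dr '[[0,0,0],[0,0,0],[0,0,0],[0,0,0],[0,0,0],[0,0,0],[0,0,0],[0,0,0],[0,0,0],[0,0,0]]' --claw '[1,1,1,1,1,1,1,1,1,1]'

```text
time_s: 30.05
tcp_pos: [0.4794, 0.1534, 0.3089]
eef_rot: [-157.1, 12.7, -115.4]
contact_force: [0.3, -0.5, 0.3]
gripper_width: 0.0874
gripper_force: 0.0
```

```bash
python3 -c "
from home import *
home('side',.068,.026);home('wrist',.068,.026);print(r.close_job())"
```

```text
side top s at axis 0.0683 expected 0.068 tilt [ 0.3 -0.4] n 248 ctr [-0.0002 -0.0009]
wrist top s at axis 0.0675 expected 0.068 tilt [ 0.3 -0.1] n 1173 ctr [-0.0001 -0.0007]
the job is handed in; nothing more can be done
None
```

The three aluminium rings are on the arbor in order (large, middle, small), each measured home and flat and all released, and the job was handed in at about 30 s. While threading the large ring the arm reached a joint limit and briefly pushed it sideways against the arbor with about 52 N at the wrist, under the 120 N wrist limit.

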